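Latch the rinse canister and dip it

ROBOT

A 7-joint arm with a two-finger parallel gripper is mounted at the origin on the work surface. World frame = base frame: x ahead of the robot, y to its left, z up, the work surface at z = 0. Lengths are in m, angles in rad, forces in N, time in s.
With the tool pointing down it reaches from about 0.4 to 0.9 m from the base axis. Payload 5.5 kg.
Tool frame: the origin (TCP) lies on the mounting face of the last link; the fingertips stand 173 mm ahead of it and the grasp point (between the pads) lies 155 mm ahead of it; z points along the fingers, y is the line along which they close (so a half turn about z gives the same grasp; the last joint's range is limited). The gripper opens to 85 mm and grips with 20 to 120 N. Pads are 22 mm wide; open, the fingers measure 114 mm over their backs; the gripper's body (76 mm by 85 mm) begins 54 mm behind the grasp point. The pads swing forward as they close: fully open they stand 13 mm farther back than shut.
Start: joints at [0.263, 0.501, -0.427, 1.55, 0.221, 1.138, -0.21], TCP at [0.65, 0, 0.405] pointing down, gripper open.
Joint ranges: [-2.88, 2.88], [-0.31, 2.03], [-1.54, 1.56], [0.2, 2.42], [-1.41, 4.55], [0.19, 2.02], [-2.57, 2.57]. Speed limits (rad/s): [2.57, 2.57, 3.14, 3.14, 3.14, 3.14, 3.14].

INTERFACE

Orientations are given as a unit quaternion [x, y, z, w].
In Python, from station import ctrl gives the robot as it stands. The module is installed in compiled form; this text tells all that it offers. Calls block until the motion is done:
- ctrl.move_pose(position, orientation): joint-space move of the TCP to a pose.
- ctrl.move_l(position, rot=None, speed=0.15, guard=None): straight line of the TCP; rot=None keeps the orientation; speed is the mean speed in m/s. With guard (N) it stops when the force on the tool has changed by that much, and returns True; else False.
- ctrl.move_j(angles): joint-space move.
- ctrl.open() and ctrl.clamp(grip_force=None): open the fingers fully, or close them until they stop; grip_force is the grip in N (None keeps the last).
- ctrl.sleep(seconds).
- ctrl.ik(position, orientation): joint angles nearest the present ones, or None.
- ctrl.get_image(name): name is "scene" or "side" or "wrist"; returns the picture (400x640x3 uint8, red, green, blue); there is no depth.
- ctrl.get_calibration(name): a dict with "fx", "fy", "cx", "cy" (pixels), "k1" (the pictures are not rectified: a ray, as slopes to the right and down, at radius r is drawn at 1 + k1 r^2 times it, then the intrinsics apply), "world_from_camera" (4x4, takes a point from camera to world coordinates). Camera axes: x right, y down, z forward; pixel columns grow to the right and rows downward; lengths in m; the calibration is good to about 2 mm. A picture is of the moment at which its call begins: read the wrist's pose just before it. get_calibration takes no time and is no camera call; for the wrist camera it gives the pose at the moment of the call.
A pose or a line that the arm cannot do raises ctrl.MotionError and nothing moves.
- ctrl.job_done(): hands the job in; it is judged then, once.
Readings, each from a call of its own:
- ctrl.current_clock(): time.
- ctrl.current_joint_pos(): joint angles.
- ctrl.current_joint_vel(): joint speeds.
- ctrl.current_effort(): joint torques, N m.
- ctrl.current_eef_pos(): TCP position.
- ctrl.current_tcp_rot(): TCP orientation.
- ctrl.current_wrist_force(): force on the tool from outside, world axes, zero at the start.
- ctrl.current_torque(): the same for the moment, N m.
- ctrl.current_gripper_width(): finger opening in m.
- ctrl.current_grasp_force(): force on a finger pad.
Only numpy, scipy, OpenCV 4.12 (cv2) and the standard library are available. Lean on these libraries where they do the work, as an engineer would, in place of code of your own. Each camera call takes 0.05 s, during which the arm holds its last target. There are 200 camera calls.

TASK

The rinse canister has just been set in its cradle: swing the keeper bar shut across it until it snaps into its catch. Then take the dipstick out of its stand and, keeping hold of it, lower it into the canister's guide tube until its collar stops on the tube's mouth, and draw it out again. Finish while still holding the dipstick, level and still, touching nothing else and at least 20 cm above the bench so that its tip can be read, with the keeper bar still shut, the canister still in its cradle and the tube cassette, bottle and carton left undisturbed.

Things in the scene. Friction and masses are not known exactly. Their poses are not given: they have to be found in the camera images.
- keeper_hinge (a point): The keeper bar's hinge pin, on top of the square steel post at the cradle's left end (vertical axis; the point lies on it at the height of the bar's top face, 118 mm above the bench). Its axes turn with the bar: the bar runs 198 mm along the point's -y, 18 mm wide and 10 mm thick.
- keeper_knob (a point): Centre of the black knob that stands upright on the keeper bar, 150 mm from the hinge axis: 18 mm in diameter, top 153 mm above the bench, graspable part from 126 to 153 mm. Push it sideways or pinch it from above. Its axes turn with the bar; pushing along its +x shuts the bar.
- keeper (a joint): Keeper bar angle about its vertical hinge, rad: 0 = shut, home in the catch on the right-hand post; grows as the free end swings out towards the robot, clockwise from above, up to 1.7. Stays where it is left. From 0.08 to 0.04 rad a ridge under the bar rides over a spring ball (about 5 N at the knob), then the ball snaps in behind it and holds the bar; a stop ends the swing at 0.
- guide_mouth (a point): Centre of the rim of the flared steel guide tube in the canister's white screw cap, 144 mm above the bench, axis vertical. Flare 32 mm wide outside, 26 mm inside, narrowing within 14 mm to a bore of 13 mm, open below for 130 mm. The mouth is the highest thing on the canister. x points away from the keeper bar, z up.
- dipstick_grip (a point): Centre of the dipstick's round black grip, where it is held: 16 mm in diameter, reaching 40 mm below this point and 28 mm above. z runs up along the dipstick; being round, its yaw does not matter. Below the grip: steel collar 36 mm in diameter, underside 45 mm below this point; then steel rod 8 mm in diameter, tip 135 mm below this point. About 90 g. Starts upright, this point 155 mm up.
- dipstick_collar (a point): Centre of the underside of the dipstick's collar, 45 mm below the grip's centre along the dipstick; it rests on the stand's mouth at the start. z as for the grip.
- dipstick_tip (a point): End of the dipstick's rod, with ring marks above it, 90 mm beyond the collar's underside. z as for the grip.
- stand_mouth (a point): Centre of the rim of the dipstick's stand: a flared steel tube like the canister's guide tube (mouth 110 mm above the bench) on a fixed round grey foot 90 mm wide. The dipstick comes out straight up, by 95 mm.
- cradle: The fixed steel cradle: base 150 by 216 mm with walls 28 mm high round the canister; origin under its centre, x to its back (away from the robot), y to its left, towards the hinge post; the hinge axis lies at (-35, 94) mm and the catch at (-35, -92) mm in this frame.
- canister: Squat white canister, 130 (x) by 150 (y) by 100 mm high, 2 kg, standing loose in the cradle with 3 mm of play; origin at the centre of its underside, 4 mm above the bench. Guide tube at (25, -20) mm of it; a lower plastic fitting 28 mm in diameter, top 130 mm above the bench, at (35, 45) mm.
- cassette: Bystander: black tube cassette 150 by 30 by 50 mm holding four purple-capped sample tubes, 90 mm high in all; origin under its centre, its length along x. Loose; leave it alone.
- bottle: Bystander: white reagent bottle, 64 mm in diameter, 125 mm high; origin under its centre. Loose; leave it alone.
- carton: Bystander: cardboard carton 90 by 120 by 60 mm; origin under its centre. Loose; leave it alone.
Things that resemble listed ones, but are neither listed nor needed, are in the scene too. There is more than one size of the part that bears dipstick_grip; the job needs the smaller.

How it is judged:
By the outcome, as a careful person would: the job done as asked, in the order asked, and still so for the second after the job is handed in, while the arm keeps its last pose, push and grip.
It also fails if it takes over 61 s, if anything falls off the work surface, if the arm or the gripper's body presses on something with over 40 N, if the wrist force passes 120 N, or if a joint passes its speed limit or range.

## Working session

There is one attempt and no reset: what is moved stays moved. The work goes in short steps, each a Python script; the robot and the scene stay as the last script left them, time stands still between calls to the robot, and variables do not carry over. Pictures are saved under pics/ and viewed, at most 10 in all, crops included, and the job is handed in when it is done.

```bash
mkdir -p pics; cat > h.py <<'E'
import numpy as np, cv2
from station import ctrl
def snap(name,fn=None):
    cal=ctrl.get_calibration(name); im=np.array(ctrl.get_image(name))
    if fn: cv2.imwrite('pics/'+fn,im[:,:,::-1])
    return im,cal
def ray(cal,u,v):
    d=np.array([(u-cal['cx'])/cal['fx'],(v-cal['cy'])/cal['fy']]); s=d.copy()
    for _ in range(20): s=d/(1+cal['k1']*(s@s))
    T=np.array(cal['world_from_camera']); r=T[:3,:3]@np.array([s[0],s[1],1]); return T[:3,3],r
def onz(cal,u,v,z):
    o,r=ray(cal,u,v); return o+r*(z-o[2])/r[2]
def proj(cal,p):
    T=np.array(cal['world_from_camera']); q=T[:3,:3].T@(np.array(p)-T[:3,3]); s=q[:2]/q[2]; s=s*(1+cal['k1']*(s@s))
    return np.array([s[0]*cal['fx']+cal['cx'],s[1]*cal['fy']+cal['cy']])
def tri(c1,p1,c2,p2):
    A=[];b=[]
    for c,p in((c1,p1),(c2,p2)):
        o,r=ray(c,*p); r/=np.linalg.norm(r); M=np.eye(3)-np.outer(r,r); A.append(M); b.append(M@o)
    return np.linalg.lstsq(np.vstack(A),np.hstack(b),rcond=None)[0]
E
python3 - <<'E'
from h import *
for n in('scene','side','wrist'):
    im,c=snap(n,n+'0.png'); print(n,np.round(c['world_from_camera'],3).tolist(),c['fx'],c['k1'])
print(ctrl.current_tcp_rot(),ctrl.current_clock())
E
```

```text
scene [[0.874, 0.269, -0.405, 0.876], [0.486, -0.517, 0.705, -0.606], [-0.02, -0.812, -0.583, 0.612], [0.0, 0.0, 0.0, 1.0]] 374.82075590497493 -0.09072899767236575
side [[-0.933, -0.261, 0.247, 0.292], [-0.359, 0.683, -0.635, 0.668], [-0.004, -0.682, -0.731, 0.948], [0.0, 0.0, 0.0, 1.0]] 457.4842465530429 -0.08398927125735935
wrist [[1.0, 0.0, -0.001, 0.649], [-0.0, -0.953, -0.302, 0.078], [-0.001, 0.302, -0.953, 0.372], [0.0, 0.0, 0.0, 1.0]] 353.5429580850935 -0.025434359940624696
[ 7.07086125e-01  7.07127016e-01 -5.21452808e-04 -5.68401297e-04] 0.15
```

View pics/scene0.png

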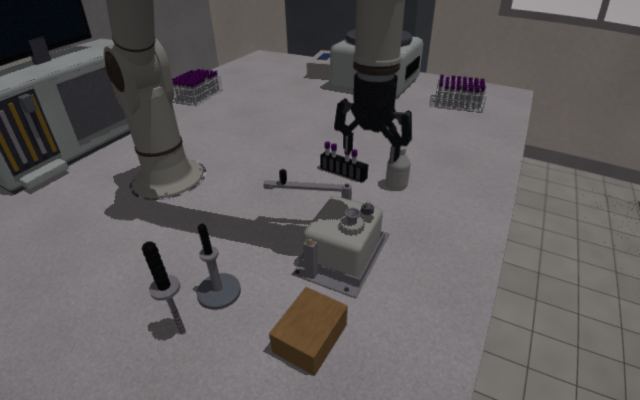

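View pics/side0.png

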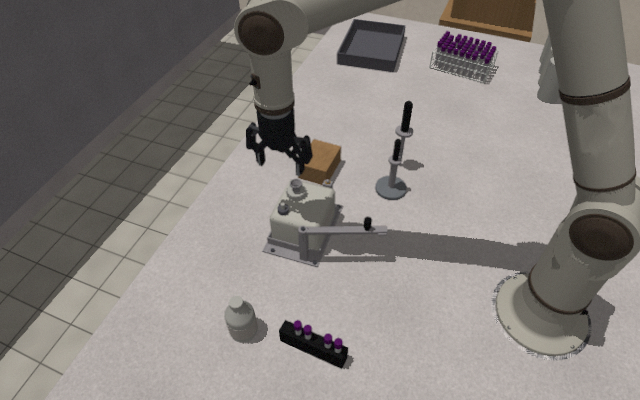

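Scene: small dipstick grip at (205,238) over its round foot at (218,290), larger one at (157,265). Knob is at (283,176), hinge at (347,187), guide mouth at (352,213).
Side: small grip (397,150), knob (368,223), hinge (303,229), guide mouth (296,186). The bar is open about 90°, pointing towards the robot.

```bash
python3 - <<'E'
from h import *
S=ctrl.get_calibration('scene');D=ctrl.get_calibration('side')
for n,a,b,z in[('grip',(204.5,238),(397,150),.155),('big',(157,265),(407,115),.2),('foot',(218,290),(391,187),0.01),('hinge',(347,187),(303,229),.118),('knob',(283,176),(368,223),.14),('mouth',(352,213),(296,186),.144),('fit',(367,208),(284,206),.13),('catch',(310,241),(328,183),.118)
 ,('bottle',(398,170),(240,318),.06),('cass',(343,165),(313,342),.03),('carton',(310,325),(320,160),.03)]:
    print(n,tri(S,a,D,b).round(3),onz(S,*a,z).round(3),onz(D,*b,z).round(3))
from scipy.spatial.transform import Rotation as R
print(R.from_quat(ctrl.current_tcp_rot()).as_matrix().round(2).tolist())
E
```

```text
grip [ 0.436 -0.263  0.15 ] [ 0.443 -0.267  0.155] [ 0.434 -0.258  0.155]
big [ 0.442 -0.375  0.184] [ 0.462 -0.383  0.2  ] [ 0.437 -0.356  0.2  ]
foot [ 0.437 -0.266  0.006] [ 0.441 -0.267  0.01 ] [ 0.436 -0.263  0.01 ]
hinge [0.578 0.051 0.117] [0.581 0.051 0.118] [0.576 0.051 0.118]
knob [ 0.438 -0.003  0.137] [ 0.443 -0.006  0.14 ] [ 0.435 -0.002  0.14 ]
mouth [ 0.64  -0.055  0.137] [ 0.645 -0.062  0.144] [ 0.635 -0.05   0.144]
fit [ 0.65  -0.     0.116] [ 0.659 -0.016  0.13 ] [0.642 0.01  0.13 ]
catch [ 0.583 -0.13   0.098] [ 0.596 -0.148  0.118] [ 0.574 -0.112  0.118]
bottle [0.632 0.281 0.052] [0.636 0.269 0.06 ] [0.628 0.285 0.06 ]
cass [0.467 0.267 0.03 ] [0.468 0.268 0.03 ] [0.467 0.266 0.03 ]
carton [ 0.659 -0.267  0.039] [ 0.658 -0.261  0.03 ] [ 0.66  -0.277  0.03 ]
[[-0.0, 1.0, -0.0], [1.0, 0.0, 0.0], [0.0, -0.0, -1.0]]
```

View pics/wrist0.png

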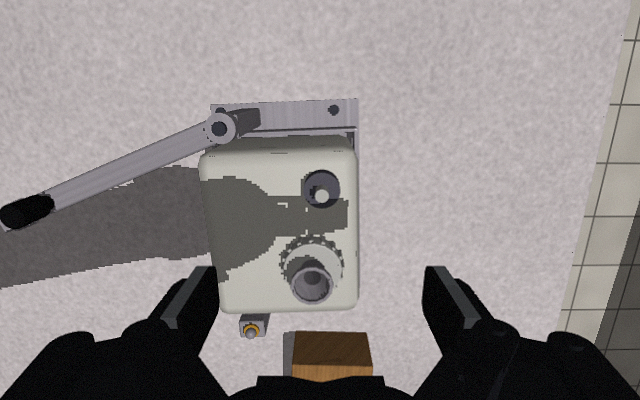

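Wrist view: hinge (220,128), guide mouth rim (311,285), catch ball (251,330), low fitting (322,188), knob at the left edge. I'll get the cradle yaw, then hover over the knob for a close look.

```bash
cat >> h.py <<'E'
from scipy.spatial.transform import Rotation as R
def down(th):   # tool pointing down, closing axis along (cos th,-sin th)
    y=np.array([np.cos(th),-np.sin(th),0]); z=np.array([0,0,-1.]); x=np.cross(y,z)
    return R.from_matrix(np.array([x,y,z]).T).as_quat()
E
python3 - <<'E'
from h import *
W=ctrl.get_calibration('wrist')
hinge=onz(W,220,128,.118);ball=onz(W,251,330,.10);m=onz(W,311,285,.144)
print(hinge,ball,m)
th=np.arctan2(.142,.056)
p=np.array([.439,-.004]); 
print(ctrl.ik([*p,.37],down(th)))
ctrl.move_pose([*p,.37],down(th))
snap('wrist','w1.png'); print(ctrl.current_eef_pos(),ctrl.current_joint_pos(),ctrl.current_clock())
E
```

```text
[0.57767449 0.05255836 0.118     ] [ 0.58529144 -0.13119948  0.1       ] [ 0.64203042 -0.05802801  0.144     ]
[ 0.18989299  0.14643284 -0.26159312  2.09521815  0.04798602  0.90541549
 -1.29381936]
[ 0.44017755 -0.00382016  0.37054075] [ 0.18996604  0.14723361 -0.26204973  2.09283973  0.04819647  0.9052571
 -1.29257768] 1.2083
```

View pics/w1.png

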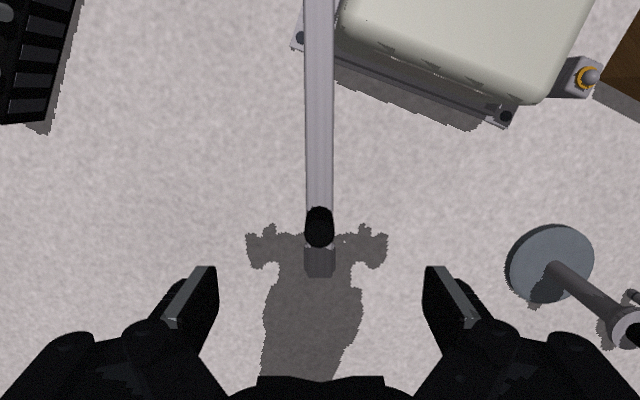

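Knob is centred at (319,~230), top circle ~(319,237), and the bar runs exactly up the image, so the heading is right. Grasp, then swing along the arc.

```bash
python3 - <<'E'
from h import *
W=ctrl.get_calibration('wrist')
k=onz(W,319,236,.153); h=np.array([.5775,.0522]); print(k, np.linalg.norm(k[:2]-h), np.arctan2(h[0]-k[0],h[1]-k[1]))
u=(k[:2]-h)/np.linalg.norm(k[:2]-h); p=h+.15*u; th0=np.arctan2(-u[0],-u[1]); print(p,th0)
ctrl.move_l([*p,.297],down(th0),speed=.1,guard=15)
ctrl.clamp(20)
print(ctrl.current_gripper_width(),ctrl.current_eef_pos(),ctrl.current_wrist_force(),ctrl.current_clock())
snap('side','s1.png'); 
th_end=.10-.041
for t in np.linspace(th0,th_end,9)[1:]:
    g=ctrl.move_l([h[0]-.15*np.sin(t),h[1]-.15*np.cos(t),.297],down(t),speed=.12,guard=25)
    f=ctrl.current_wrist_force(); print(round(t,2),g,f.round(1) if hasattr(f,'round') else f,ctrl.current_gripper_width())
    if g: break
snap('wrist','w2.png'); print(ctrl.current_clock())
E
```

```text
[ 0.43800964 -0.00314502  0.153     ] 0.15006875726900493 1.193081071355143
[ 0.43807355 -0.00311966] 1.193081071355143
0.017304051064921295 [ 0.43813345 -0.00313867  0.297224  ] [-0.80977904 -0.61342111  2.81302148] 2.7167
1.05 False [-1.2  0.   4.8] 0.017285277647130195
0.91 False [-2.  -0.7  5.9] 0.017266343174531743
0.77 False [-2.9 -1.   7.5] 0.017350407998408514
0.63 False [-3.3 -2.4  8.6] 0.017606557884195254
0.48 False [-2.2 -3.3  8. ] 0.017189664821812917
0.34 False [-2.5 -4.5  7. ] 0.017353518331132245
0.2 False [-2.3 -5.3  6.2] 0.017306885494709857
0.06 False [-1.2 -5.2  5.9] 0.017399406771459354
5.4167
```

```bash
python3 - <<'E'
from h import *
h=np.array([.5775,.0522])
for t in (-.01,-.041,-.075):
    g=ctrl.move_l([h[0]-.15*np.sin(t),h[1]-.15*np.cos(t),.297],down(t),speed=.05,guard=18)
    print(t,g,np.round(ctrl.current_wrist_force(),1),np.round(ctrl.current_eef_pos(),4),ctrl.current_gripper_width())
    if g and t<-.02: break
print(ctrl.current_clock())
E
```

```text
-0.01 False [ 4.9 -7.4  0.6] [ 0.5793 -0.0979  0.2973] 0.017494876248164738
-0.041 False [ 0.  -6.2  4.4] [ 0.5832 -0.0978  0.2972] 0.01723860913027032
-0.075 False [-11.8  -5.3  14.8] [ 0.5855 -0.0975  0.2969] 0.017237988279237643
6.275
```

```bash
python3 - <<'E'
from h import *
p=np.array(ctrl.current_eef_pos()); p[0]-=.0005;p[2]=.297
ctrl.move_l(p,down(.45),speed=.05); print(np.round(ctrl.current_wrist_force(),1))
ctrl.open(); print(np.round(ctrl.current_wrist_force(),1))
p[2]=.40; ctrl.move_l(p,speed=.2)
p=np.array([.605,-.12,.41]);ctrl.move_pose(p,down(0))
snap('wrist','w3.png');snap('side','s3.png'); print(ctrl.current_clock())
E
```

```text
[0.3 2.2 1.1]
[ 0.3  0.2 -0.5]
8.8917
```

View pics/w3.png

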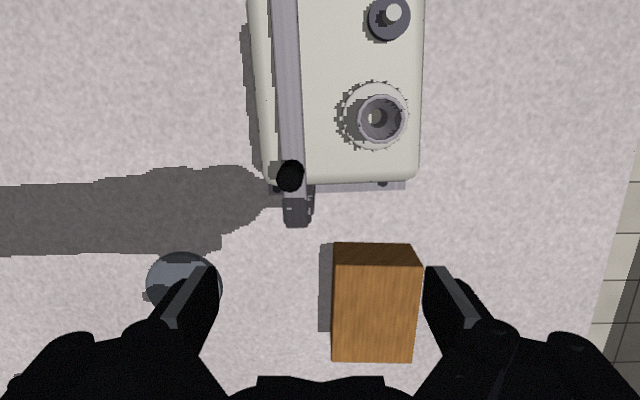

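The bar is shut over the catch post, with knob (291,176), mouth rim (381,117). Next, hover above the dipstick.

```bash
python3 - <<'E'
from h import *
W=ctrl.get_calibration('wrist')
print('mouth',onz(W,381,117,.144),'knob',onz(W,291,180,.153))
ctrl.move_pose([.437,-.264,.43],down(0))
snap('wrist','w4.png'); print(ctrl.current_joint_pos(),ctrl.current_clock())
E
```

```text
mouth [ 0.64245556 -0.05760919  0.144     ] knob [ 0.5842387  -0.09700676  0.153     ]
[ 0.83468622  0.2162585  -0.39783016  1.86767299  0.09351649  1.07500114
  0.403369  ] 9.8333
```

View pics/w4.png

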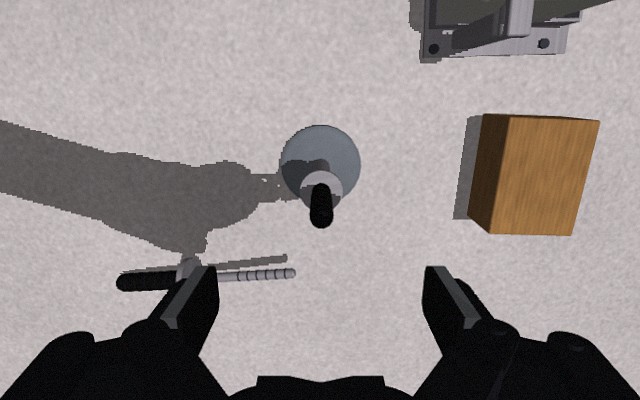

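```bash
python3 - <<'E'
from h import *
W=ctrl.get_calibration('wrist');S=ctrl.get_calibration('scene');D=ctrl.get_calibration('side')
print(onz(W,120,283,.01),onz(W,190,272,.015),onz(W,295,272,.005))
print('S',onz(S,157,265,.01),onz(S,180,330,.01),'grip axis top', onz(W,321,217,.183), 'collar', onz(W,321,189,.115))
a=cv2.imread('pics/side0.png')[60:220,340:480];b,_=snap('side','s4.png');b=cv2.imread('pics/s4.png')[60:220,340:480]
s=cv2.imread('pics/scene0.png')[220:350,110:250]
c=np.hstack([cv2.resize(x,(260,260),interpolation=2) for x in(a,b,s)]);cv2.imwrite('pics/cmp.png',c)
E
```

```text
[ 0.18789789 -0.4141012   0.01      ] [ 0.28023956 -0.39528943  0.015     ] [ 0.40748018 -0.40026874  0.005     ]
S [ 0.27148932 -0.28032183  0.01      ] [ 0.44214702 -0.37793496  0.01      ] grip axis top [ 0.43873772 -0.26282372  0.183     ] collar [ 0.43901292 -0.26273849  0.115     ]
```

View pics/cmp.png

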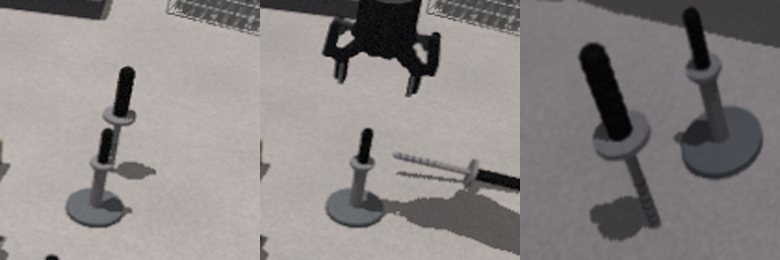

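The big decoy stood on its tip at the start and fell over by itself. It now lies at y≈-0.40, clear of the work. The small dipstick stands at (0.439,-0.263).

```bash
python3 - <<'E'
from h import *
p=[.4389,-.2628]
print(ctrl.move_l([*p,.31],down(0),speed=.12,guard=12))
ctrl.clamp(50); print(ctrl.current_gripper_width(),ctrl.current_grasp_force(),np.round(ctrl.current_wrist_force(),1))
ctrl.move_l([*p,.335],speed=.05); print(np.round(ctrl.current_wrist_force(),1))
ctrl.move_l([*p,.48],speed=.12); print(np.round(ctrl.current_wrist_force(),1),np.round(ctrl.current_torque(),2))
ctrl.move_l([.6425,-.0578,.48],speed=.15)
print(ctrl.current_gripper_width(),ctrl.current_eef_pos(),ctrl.current_clock())
a,_=snap('side');b,_=snap('wrist');c,_=snap('scene')
cv2.imwrite('pics/h5.png',np.hstack([cv2.resize(x[y:y+200,z:z+200,::-1],(260,260),interpolation=2) for x,y,z in((a,60,200),(b,0,220),(c,60,260))]))
cv2.imwrite('pics/w5.png',b[:,:,::-1])
E
```

```text
False
0.014873948420551309 48.63992191851139 [-0.4  0.7  1.7]
[ 0.1 -0.8 -1.2]
[ 0.7 -0.3 -0.3] [ 0.01 -0.05 -0.02]
0.014993656035622827 [ 0.64221784 -0.05864259  0.48010985] 15.7583
```

View pics/h5.png

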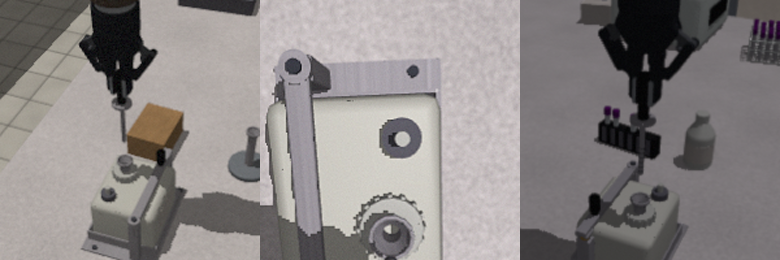

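Side: tip (296,168) straight above the mouth (296,183). Scene: tip (353,192) above the mouth (352,211). The stick is upright and aligned, so lower it.

```bash
python3 - <<'E'
from h import *
W=ctrl.get_calibration('wrist');S=ctrl.get_calibration('scene');D=ctrl.get_calibration('side')
m=onz(W,321,181,.144); t=tri(S,(353,192),D,(296,168)); print(m,t)
p=np.array([.6425,-.0578])
def go(z,s,g):
    r=ctrl.move_l([*p,z],speed=s,guard=g); print(z,r,np.round(ctrl.current_wrist_force(),1),np.round(ctrl.current_eef_pos(),4)); return r
# collar on mouth: grip .189 -> TCP .344
r=go(.43,.08,6) or go(.36,.06,8) or go(.335,.03,10)
print(ctrl.current_clock(),ctrl.current_gripper_width())
E
```

```text
[ 0.64251084 -0.05729886  0.144     ] [ 0.64094357 -0.06066914  0.19345465]
0.43 False [ 0.1  0.1 -0.5] [ 0.6427 -0.0578  0.4302]
0.36 False [ 0.5  0.2 -0.7] [ 0.6427 -0.0578  0.3605]
0.335 True [-0.9 -0.9  5.5] [ 0.6425 -0.0578  0.3443]
18.575 0.014912689715310122
```

```bash
python3 - <<'E'
from h import *
p=np.array([.6425,-.0578])
print(ctrl.move_l([*p,.3425],speed=.02,guard=15),np.round(ctrl.current_wrist_force(),1),np.round(ctrl.current_eef_pos(),4))
ctrl.sleep(.3)
z=next(z for z in(.58,.56,.54,.52) if ctrl.ik([*p,z],down(0)) is not None)
ctrl.move_l([*p,.36],speed=.04); ctrl.move_l([*p,z],speed=.12); ctrl.sleep(.5)
print(z,np.round(ctrl.current_eef_pos(),4),np.round(ctrl.current_wrist_force(),1),ctrl.current_gripper_width(),ctrl.current_grasp_force(),ctrl.current_clock())
a,_=snap('side');b,_=snap('wrist');c,_=snap('scene')
cv2.imwrite('pics/h6.png',np.hstack([cv2.resize(x[:,:,::-1],(400,250),interpolation=2) for x in(a,c)]))
E
```

```text
False [-3.2 -0.2 10.8] [ 0.6427 -0.0577  0.3442]
0.58 [ 0.6425 -0.0578  0.58  ] [-0.  -0.6 -1. ] 0.014930756247992132 48.66683878004551 22.1917
```

View pics/h6.png

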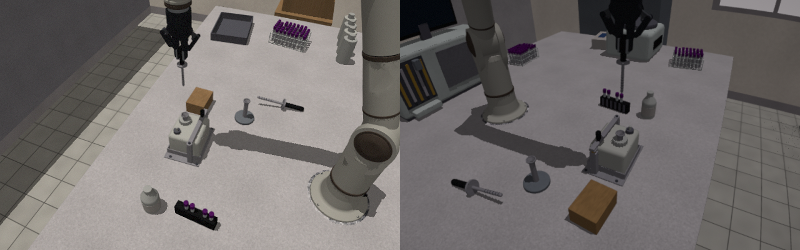

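The collar seated at TCP z 0.344, as expected, and the stick came out cleanly. The bar is still shut and the bystanders are in place. "Level" for a dipstick means horizontal (upright is the task's other word), so I'll look for a horizontal pose.

```bash
python3 - <<'E'
from h import *
q0=np.array(ctrl.current_joint_pos()); out=[]
lo=np.array([-2.88,-.31,-1.54,.2,-1.41,.19,-2.57]);hi=np.array([2.88,2.03,1.56,2.42,4.55,2.02,2.57])
for x in(.4,.5,.6):
  for y in(-.2,-.06,.1):
    for z in(.45,.55,.65):
      for az in np.arange(-180,180,30):
        for roll in(0,90,180,270):
          a=np.radians(az);tz=np.array([np.cos(a),np.sin(a),0])
          u=np.array([-np.sin(a),np.cos(a),0]);r=np.radians(roll);ty=u*np.cos(r)+np.array([0,0,1.])*np.sin(r)
          q=R.from_matrix(np.array([np.cross(ty,tz),ty,tz]).T).as_quat()
          j=ctrl.ik([x,y,z],q)
          if j is not None:
            j=np.array(j); out.append((np.abs(j-q0).max(),min(np.r_[j-lo,hi-j]),x,y,z,az,roll,j.round(2).tolist()))
out.sort(key=lambda o:o[0])
print(len(out),q0.round(2),ctrl.current_clock())
for o in out[:12]: print(o)
E
```

```text
867 [ 0.4   0.4  -0.51  1.31  0.19  1.48 -0.1 ] 22.3417
(np.float64(0.7031076159691458), np.float64(0.00447621117809982), 0.6, -0.2, 0.45, np.int64(120), 180, [0.98, 1.1, -1.09, 1.24, -0.5, 2.02, 0.27])
(np.float64(0.7512290532403525), np.float64(0.042212507045292114), 0.5, -0.2, 0.45, np.int64(120), 180, [1.15, 0.98, -1.09, 1.51, -0.5, 1.98, 0.4])
(np.float64(0.7803143952615894), np.float64(0.04805151362856441), 0.5, 0.1, 0.45, np.int64(150), 180, [0.56, 0.85, -0.93, 1.61, -0.59, 1.97, 0.54])
(np.float64(0.7947924009153398), np.float64(0.03533104579103474), 0.5, -0.06, 0.45, np.int64(-120), 0, [-0.39, 0.56, 0.24, 1.8, 0.96, 1.98, -0.86])
(np.float64(0.8034319160977546), np.float64(0.03418179459893467), 0.5, -0.06, 0.45, np.int64(-120), 270, [-0.39, 0.56, 0.23, 1.8, 0.96, 1.99, 0.71])
(np.float64(0.8102363359868019), np.float64(0.007593296167237362), 0.6, -0.2, 0.55, np.int64(120), 180, [1.02, 1.11, -1.32, 1.17, -0.51, 2.01, 0.03])
(np.float64(0.8180428544679377), np.float64(0.028499792124885515), 0.5, -0.2, 0.55, np.int64(120), 180, [1.22, 0.98, -1.31, 1.45, -0.56, 1.99, 0.16])
(np.float64(0.826851019198324), np.float64(0.06313040628120703), 0.6, 0.1, 0.45, np.int64(150), 180, [0.58, 1.23, -1.34, 1.31, -0.35, 1.96, 0.13])
(np.float64(0.8269185748009974), np.float64(0.08867599782714808), 0.4, 0.1, 0.45, np.int64(150), 180, [0.6, 0.66, -0.87, 1.87, -0.63, 1.93, 0.72])
(np.float64(0.827861451214435), np.float64(0.08724627783336913), 0.4, 0.1, 0.45, np.int64(150), 270, [0.59, 0.66, -0.87, 1.87, -0.63, 1.93, -0.85])
(np.float64(0.840534866463432), np.float64(0.10607651356172054), 0.5, 0.1, 0.55, np.int64(150), 180, [0.72, 0.96, -1.35, 1.54, -0.56, 1.91, 0.17])
(np.float64(0.8539856574359596), np.float64(0.0522859076118487), 0.4, -0.06, 0.45, np.int64(-120), 270, [-0.45, 0.41, 0.24, 2.04, 0.9, 1.97, 0.59])
```

```bash
python3 - <<'E'
from h import *
q0=np.array(ctrl.current_joint_pos()); out=[]
lo=np.array([-2.88,-.31,-1.54,.2,-1.41,.19,-2.57]);hi=np.array([2.88,2.03,1.56,2.42,4.55,2.02,2.57])
for x in(.4,.45,.5,.55):
  for y in(-.2,-.1,0,.1):
    for z in(.5,.58,.65):
      for az in(-75,-60,-45,-30,-15,0,15,30,45,60,75):
        for roll in(0,90,180,270):
          a=np.radians(az);tz=np.array([np.cos(a),np.sin(a),0])
          u=np.array([-np.sin(a),np.cos(a),0]);r=np.radians(roll);ty=u*np.cos(r)+np.array([0,0,1.])*np.sin(r)
          q=R.from_matrix(np.array([np.cross(ty,tz),ty,tz]).T).as_quat()
          j=ctrl.ik([x,y,z],q)
          if j is not None:
            j=np.array(j); m=min(np.r_[j-lo,hi-j])
            if m>.12: out.append((round(np.abs(j-q0).max(),2),round(m,2),x,y,z,az,roll,j.round(2).tolist()))
out.sort(key=lambda o:o[0])
print(len(out))
for o in out[:10]: print(o)
E
```

```text
Traceback (most recent call last):
ValueError: time passes only in moves, steps and waits
```

```bash
python3 - <<'E'
from h import *
ctrl.sleep(.05)
q0=np.array(ctrl.current_joint_pos()); out=[]
lo=np.array([-2.88,-.31,-1.54,.2,-1.41,.19,-2.57]);hi=np.array([2.88,2.03,1.56,2.42,4.55,2.02,2.57])
try:
 for x,y in((.5,-.06),(.5,.05),(.45,-.15)):
   for z in(.55,.65):
    for az in(-90,-60,-30,0,30,60,90):
        for roll in(0,180):
          a=np.radians(az);tz=np.array([np.cos(a),np.sin(a),0])
          ty=np.array([-np.sin(a),np.cos(a),0])*(1 if roll==0 else -1)
          q=R.from_matrix(np.array([np.cross(ty,tz),ty,tz]).T).as_quat()
          j=ctrl.ik([x,y,z],q)
          if j is not None:
            j=np.array(j); m=min(np.r_[j-lo,hi-j])
            out.append((round(np.abs(j-q0).max(),2),round(m,2),x,y,z,az,roll,j.round(2).tolist()))
except ValueError as e: print(e)
out.sort(key=lambda o:o[0])
print(len(out))
for o in out[:10]: print(o)
E
```

```text
70
(np.float64(1.08), np.float64(0.06), 0.5, 0.05, 0.55, -90, 0, [-0.5, 0.34, 0.01, 1.85, 1.27, 1.96, -0.68])
(np.float64(1.13), np.float64(0.05), 0.5, 0.05, 0.65, -90, 0, [-0.69, 0.24, 0.24, 1.75, 1.33, 1.97, -0.45])
(np.float64(1.24), np.float64(0.13), 0.5, -0.06, 0.55, -90, 0, [-0.04, 0.29, -0.31, 1.93, 1.44, 1.89, -0.68])
(np.float64(1.26), np.float64(0.19), 0.45, -0.15, 0.55, 90, 180, [1.15, 0.45, -0.71, 1.81, -1.07, 1.83, 0.58])
(np.float64(1.29), np.float64(0.12), 0.5, -0.06, 0.65, -90, 0, [-0.02, 0.19, -0.32, 1.82, 1.48, 1.9, -0.45])
(np.float64(1.32), np.float64(0.29), 0.45, -0.15, 0.55, -90, 0, [0.13, 0.18, -0.29, 2.07, 1.51, 1.73, -0.68])
(np.float64(1.33), np.float64(0.31), 0.45, -0.15, 0.65, -90, 0, [0.14, 0.06, -0.29, 1.96, 1.52, 1.71, -0.45])
(np.float64(1.34), np.float64(0.27), 0.5, -0.06, 0.55, 90, 180, [1.04, 0.46, -0.8, 1.82, -1.14, 1.64, 0.55])
(np.float64(1.38), np.float64(0.08), 0.45, -0.15, 0.65, 90, 180, [1.16, 0.33, -0.71, 1.7, -1.19, 1.94, 0.4])
(np.float64(1.4), np.float64(0.39), 0.5, 0.05, 0.65, -60, 0, [-0.07, 0.08, -0.49, 1.94, 1.59, 1.62, -0.44])
```

```bash
python3 - <<'E'
from h import *
ctrl.clamp(70)
tz=np.array([0,-1.,0]);ty=np.array([1.,0,0])
q=R.from_matrix(np.array([np.cross(ty,tz),ty,tz]).T).as_quat()
ctrl.move_pose([.5,-.06,.55],q); ctrl.sleep(1)
print(np.round(ctrl.current_eef_pos(),3),R.from_quat(ctrl.current_tcp_rot()).as_matrix()[:,2].round(3),ctrl.current_gripper_width(),ctrl.current_grasp_force(),np.abs(ctrl.current_joint_vel()).max(),ctrl.current_clock())
a,D=snap('side');c,S=snap('scene')
cv2.imwrite('pics/h7.png',np.hstack([cv2.resize(x[:,:,::-1],(400,250),interpolation=2) for x in(a,c)]))
for t in([.5,-.35,.55],[.5,-.215,.55]): print(proj(D,t)*.625,proj(S,t)*.625+[400,0])
E
```

```text
[ 0.5  -0.06  0.55] [ 0. -1.  0.] 0.014644548811834331 68.31261947751045 0.0015218034633580856 24.75
[249.04989381 -10.91643073] [475.0950686   11.10105638]
[238.8939468    4.15426698] [530.70606904  -1.65454838]
```

View pics/h7.png

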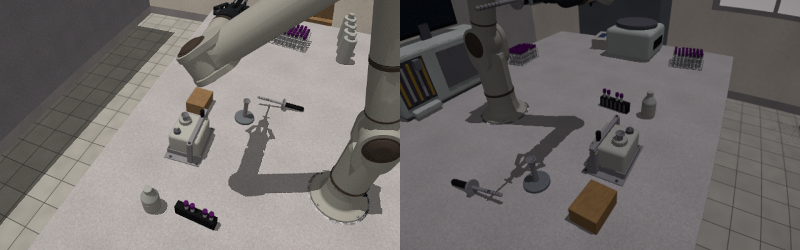

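The dipstick is out of frame, but its shadow shows it straight in the gripper, and the gripper reading agrees. The bar is shut and everything else is untouched.

```bash
python3 -c "
from h import *
print(ctrl.job_done())"
```

```text
the job is handed in; nothing more can be done
None
```

I shut the keeper bar into its catch, dipped the dipstick until its collar seated on the guide tube, drew it out, and handed the job in at about 25 s, holding it horizontal (my reading of "level") and still about 55 cm above the bench; the larger spare dipstick fell over untouched early on.

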